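# Unload a trimmed casting from a left-hand ring chuck

### The job

The cream casting on the trimming spindle is finished. Push the chuck's ring round by its red-knobbed spokes until the jaws stand fully open - the ring has a left-hand thread, so it loosens clockwise seen from above; do not force it tighter - then lift the casting out of the jaws and set it down upright on the wooden board, in the middle of the gap between the two finished ones. Leave the chuck open, and do not disturb the finished castings or the green cup.

Things in the scene. Friction and masses are not known exactly. Their poses are not given: they have to be found in the camera images.
- whirler: Trimming spindle, fixed: round dark green motor housing, 184 mm diameter, flat top 48 mm above the worktop out to 84 mm from the axis; black control box on its -x side, 38 mm high, out to 109 mm. Origin: on the upright spindle axis at worktop height. White painted arrow: running direction, clockwise from above. The spindle is locked; only the ring turns.
- chuck_face (a point): Centre of the flat top of the steel three-jaw chuck (83 mm diameter), on the spindle axis, 86 mm above the worktop; the casting's underside stands here.
- jaw_lip (a point): Tip of one jaw's lip, at its top, 101 mm above the worktop. Three jaws, 14 mm wide, 120 degrees apart; each lip reaches over the casting's foot flange (radius 28 mm), so that it cannot be lifted: 23 mm from the axis with the ring tight; moves out 2.3 mm per radian of the ring, to 32 mm at the end stop. The jaws reach at most 55 mm from the axis.
- ring (a joint): Turn of the ring nut below the jaws (dark knurled, 101 mm diameter), rad. 0 = tight; grows CLOCKWISE seen from above (left-hand thread, loosening) to the end stop at 3.9 = fully open; open counts from 3.2. Starts at 0 to 0.3. Anticlockwise tightens: negative, a fault below -0.15. Friction 0.3 N m (3 to 4 N on a spoke); stays where left; rises 1.5 mm per rad.
- spoke_a (a point): Centre of the red ball (20 mm) on the end of one of the ring's three spokes, 106 mm from the axis. Spokes: level steel rods, 10 mm thick, 120 degrees apart, bare from 56 to 94 mm from the axis; centreline 66 mm above the worktop with the ring tight, 72 mm open, 18 mm or more above the housing's top. Push a rod sideways with closed fingertips.
- spoke_b (a point): Ball of the spoke 120 degrees anticlockwise (from above) of spoke_a.
- spoke_c (a point): Ball of the spoke 120 degrees clockwise (from above) of spoke_a.
- casting: The trimmed casting, a cream resin furniture foot, 42 mm tall, 80 to 155 g, upright on the chuck face between the jaws. Origin: centre of its underside, z up its axis. Heights from the underside: flange 56 mm diameter, 0 to 7 mm; waist 40 mm diameter, to 17 mm; body 46 mm diameter, 17 to 42 mm. Grip it round the 46 mm part; the jaws reach up to 15 mm.
- board: Plywood drying board on two battens, fixed, 290 mm (its x) by 100 mm (its y), top 19 mm above the worktop. Origin: centre of its underside.
- board_gap (a point): The middle of the gap: centre of the board's top face.
- finished_1: Finished casting, same shape as the one in the chuck, loose, upright on the board about 100 mm to the board's -x side of the middle. Origin: centre of its underside.
- finished_2: Finished casting, the same, about 100 mm to the board's +x side of the middle.
- mixing_cup: Small green mixing cup, 62 mm diameter, 56 mm tall, loose, to the left of the spindle; not needed. Origin: centre of its underside.

How it is judged (in metres and radians):
On the way, in this order (a step that is already met when the one before it is completed fails the run):
1. the ring is unscrewed (clockwise) until the jaws are open (3.2 rad or more), the casting still standing in the chuck (value of joint ring above 3.2 rad and distance between casting and chuck_face below 0.012 m), for 0.2 s.
2. the casting is lifted clear of the open jaws (value of joint ring above 3.2 rad and z of casting in the frame of whirler above 0.108 m), for 0.1 s.
At the end, for the whole second after the job is handed in: The ring stands open (3.2 rad or more); the casting stands upright (within 0.1 rad), at rest and released, on the board's top, its axis within 22 mm of the middle of the gap; both finished castings and the green cup stand upright within 15 mm of where they were (value of joint ring above 3.2 rad and horizontal distance between casting and board_gap below 0.022 m and z of casting in the frame of board_gap between -0.004 and 0.004 m and angle between each of casting, finished_1, finished_2, mixing_cup's own z axis and vertical below 0.1 rad and linear speed of casting below 0.02 m/s and contact force between casting and the fingers below 0.05 N and distance of each of finished_1, finished_2, mixing_cup from where it was at the start of the episode below 0.015 m); the robot touches nothing.
It fails at once if the ring is forced tighter (below -0.15 rad) (value of joint ring below -0.15 rad).
It fails at once if the casting is dropped: out of the fingers more than 15 mm above the board (contact force between casting and the fingers below 0.01 N and horizontal distance between casting and board_gap below 0.06 m and z of casting in the frame of board_gap above 0.015 m).
It fails at once if a finished foot is pushed away or knocked over (moved 25 mm or tilted 0.3 rad) (distance of finished_1 from where it was at the start of the episode above 0.025 m or angle between finished_1's own z axis and vertical above 0.3 rad).
It fails at once if a finished foot is pushed away or knocked over (moved 25 mm or tilted 0.3 rad) (distance of finished_2 from where it was at the start of the episode above 0.025 m or angle between finished_2's own z axis and vertical above 0.3 rad).
It fails at once if the green cup is pushed away or knocked over (moved 25 mm or tilted 0.3 rad) (distance of mixing_cup from where it was at the start of the episode above 0.025 m or angle between mixing_cup's own z axis and vertical above 0.3 rad).
It also fails if it takes over 58 s, if anything falls off the work surface, if the arm or the gripper's body presses on something with over 40 N, if the wrist force passes 120 N, or if a joint passes its speed limit or range.

### The arm

A 6-joint arm with a two-finger parallel gripper is mounted at the origin on a cart in front of the work surface, level with it; the furniture and walls round the work are solid. World frame = base frame: x ahead of the robot, y to its left, z up, the work surface at z = 0. Lengths are in mm, angles in rad, forces in N, time in s.
With the tool pointing down it reaches from about 325 to 775 mm from the base axis. Payload 5.5 kg.
Tool frame: the origin (TCP) lies at the very end of the fingers, on their centre line; the grasp point (between the pads) lies manip.pinch_z behind it (manip.pinch_z is the distance from the TCP to the grasp point, in mm); z points along the fingers, y is the line along which they close (so a half turn about z gives the same grasp; the last joint's range is limited). The gripper opens to 85 mm and grips with 20 to 120 N. Pads are 22 mm wide; open, the fingers measure 114 mm over their backs; the gripper's body (76 mm by 85 mm) begins 54 mm behind the grasp point. The pads swing forward as they close: fully open they stand 13 mm farther back than shut.
Start: joints at [1.144, 0.091, 1.231, -0, 1.82, -0.057], TCP at [216.863, 559.452, 231.275] pointing down, gripper open.
Joint ranges: [-2.87, 2.87], [-0.86, 2.18], [0.17, 2.46], [-1.51, 4.65], [0.06, 2.69], [-2.65, 2.65]. Speed limits (rad/s): [2.57, 2.57, 3.01, 3.14, 3.14, 3.14].

### API

Orientations are given as [roll, pitch, yaw] about the fixed x, y, z axes, in that order (R = Rz(yaw) Ry(pitch) Rx(roll)).
In Python, from rig import sensors, optics, manip gives the robot as it stands.
- The arm moves only by the tool arm_command, never from a script. Its argument "plan" is text: rows parted by semicolons, each of 7 numbers parted by spaces: the turn, a rotation vector about the world's x, y, z as a fraction of full scale, then the shift along the world's x, y, z as a fraction of full scale, then the opening, from 0 (shut) to 1 (fully open). In form: ax ay az tx ty tz claw; .... A call has 1 to 5 rows; each row is the pose to reach, as a shift and turn from the pose commanded when the call began; what a row does not reach only later rows make up. Full scale, the value 1, is 15 cm for a shift and pi/2 rad for a turn. A row lasts 1/10 s, in which the tool goes at most 50 mm and 8.59 degrees, less where a joint would pass 70% of its speed; a pose out of reach is approached as far as the arm can. A call with a number of a shift or a turn outside -1 to 1 is refused whole. A call with a gripper value outside its range is refused whole. The fingers move at their own pace and stop on an object; "grip_force" is the grip in N (left out, the last holds). Time passes only in rows, so rows that repeat a pose let the fingers close. It gives the time, the measured TCP pose, the force, the opening and the grip force at its end, in the units of the state.
- sensors.get_state(): the state, without advancing time (a new reading comes with each control period).
- optics.grab_frame(name): name is "side" or "top"; returns a dict with "color" (420x560x3 uint8, red, green, blue), "fx", "fy", "cx", "cy" (pixels), "D" ([k1, k2, p1, p2, k3] as OpenCV has them; the pictures are not rectified), "xyz" and "attitude" of the camera in the world. Camera axes: x right, y down, z forward; pixel columns grow to the right and rows downward; lengths in mm; the calibration is good to about 2 mm. A picture is of the moment at which its call begins. There is no depth.
- manip.finish_job(): hands the job in; it is judged then, once.
The state is a dict: "time": time; "joint_pos": joint angles; "joint_vel": joint speeds; "joint_efforts": joint torques, N m; "position": TCP position; "eef_rot": TCP orientation; "force": force on the tool from outside, world axes, zero at the start; "ft_torque": the same for the moment, N m; "finger_gap": finger opening in mm; "finger_force": force on a finger pad.
Only numpy, scipy, OpenCV 4.12 (cv2) and the standard library are available. Lean on these libraries where they do the work, as an engineer would, in place of code of your own. Each camera call takes 0.05 s, during which the arm holds its last target. There are 200 camera calls.

## Working session

There is one attempt and no reset: what is moved stays moved. The work goes in short steps, Python scripts to look and compute and a tool call to move; the robot and the scene stay as the last step left them, time stands still between calls to the robot, and variables do not carry over. Pictures are saved under pics/ and viewed, at most 10 in all, crops included, and the job is handed in when it is done.

Besides the shell and the picture viewer there is one more tool, called after "Call:" as name(argument=value, ...) on one line, values as JSON. arm_command: Moves the arm, as the interface text tells. Its arguments: {"type":"object","properties":{"plan":{"type":"string"},"grip_force":{"type":"number"}},"required":["plan"]}

```bash
mkdir -p pics
cat > h.py <<'E'
import numpy as np, cv2
from rig import sensors, optics, manip
def grab(n,p=None):
    f=optics.grab_frame(n)
    if p: cv2.imwrite('pics/'+p,f['color'][:,:,::-1])
    return f
E
python3 - <<'E'
from h import *
for n in('side','top'):
    f=grab(n,n+'0.png'); print({k:v for k,v in f.items() if k!='color'})
print(sensors.get_state(), manip.pinch_z)
E
```

```text
{'fx': 380.44690829618884, 'fy': 380.44690829618884, 'cx': 283.4244061411411, 'cy': 210.72729676798193, 'D': array([-0.09311615,  0.        ,  0.        ,  0.        ,  0.        ]), 'xyz': array([ 519.96764088, -912.41518666,  678.39577853]), 'attitude': array([-2.14742067e+00,  2.33245199e-04,  3.99265145e-03])}
{'fx': 488.28355410651346, 'fy': 488.28355410651346, 'cx': 285.83715432793656, 'cy': 214.3283712064999, 'D': array([-0.07204837,  0.        ,  0.        ,  0.        ,  0.        ]), 'xyz': array([ 404.1174147 ,   -7.32534197, 1368.44663389]), 'attitude': array([-3.04731047,  0.01044883, -1.59860779])}
{'time': 0.1, 'joint_pos': array([ 1.14432917e+00,  9.18022463e-02,  1.23176323e+00, -3.51570237e-05,
        1.81981046e+00, -5.67012479e-02]), 'joint_vel': array([ 0.00085671, -0.00107508, -0.00065766,  0.00061931, -0.00245277,
       -0.00077245]), 'joint_efforts': array([ 2.79882945e-03, -4.60219538e+01, -4.19216537e+01, -2.73334439e-05,
        1.06782373e-02, -5.01639988e-05]), 'position': array([216.74596601, 559.20979846, 230.25402499]), 'eef_rot': array([-3.13981030e+00, -6.70268878e-05,  2.77181805e+00]), 'force': array([1.04586645, 0.24135468, 0.1749944 ]), 'ft_torque': array([-0.02815002, -0.01409346, -0.02883214]), 'finger_force': 0.0, 'finger_gap': 85.62076987193922} 18.700000000000003
```

View pics/top0.png

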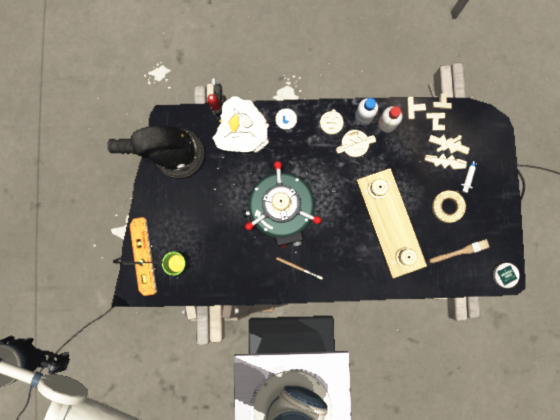

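View pics/side0.png

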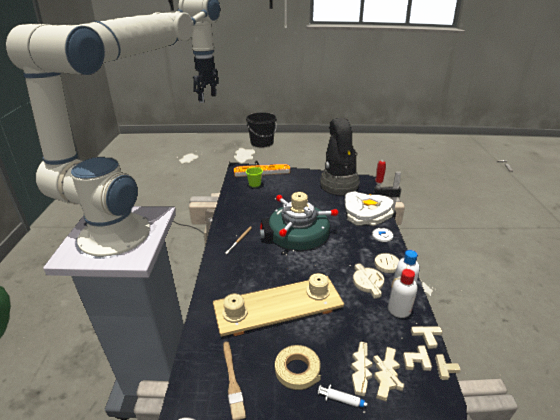

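The top view shows the spindle at (281,203), with red balls at (278,166), (317,220) and (249,227). The board runs from about (375,175) to (410,270), with finished castings at (380,187) and (408,258), and the cup is at (174,264). The side view shows the same layout, with the casting at (299,200).

```bash
cat >> h.py <<'E'
from scipy.spatial.transform import Rotation as Rn
def ray(f,uv):
    K=np.array([[f['fx'],0,f['cx']],[0,f['fy'],f['cy']],[0,0,1]])
    p=cv2.undistortPoints(np.float64(uv).reshape(-1,1,2),K,f['D'])[:,0]
    return np.c_[p,np.ones(len(p))]@Rn.from_euler('xyz',f['attitude']).as_matrix().T
def plane(f,uv,z):
    d=ray(f,uv); return f['xyz']+d*((z-f['xyz'][2])/d[:,2])[:,None]
def tri(f,a,g,b):
    d,e=ray(f,[a])[0],ray(g,[b])[0]
    s=np.linalg.lstsq(np.c_[d,-e],g['xyz']-f['xyz'],rcond=None)[0]
    P,Q=f['xyz']+d*s[0],g['xyz']+e*s[1]
    return (P+Q)/2,np.linalg.norm(P-Q)
def blobs(m,amin=8):
    n,l,s,c=cv2.connectedComponentsWithStats(m.astype(np.uint8))
    return [(c[i],s[i,4],l==i) for i in range(1,n) if s[i,4]>=amin]
def red(f):
    h=cv2.cvtColor(f['color'],cv2.COLOR_RGB2HSV)
    return ((h[...,0]<8)|(h[...,0]>172))&(h[...,1]>150)&(h[...,2]>80)
E
python3 - <<'E'
from h import *
T,S=grab('top'),grab('side')
bt=[b for b in blobs(red(T)) if 235<b[0][0]<330 and 150<b[0][1]<240]
bs=[b for b in blobs(red(S)) if 260<b[0][0]<345 and 190<b[0][1]<240]
print('top',[(b[0].round(1),b[1],plane(T,[b[0]],67)[0].round(1)) for b in bt])
print('side',[(b[0].round(1),b[1],plane(S,[b[0]],67)[0].round(1)) for b in bs])
P=plane(T,[b[0] for b in bt],67)[:,:2]
A=np.c_[2*P,np.ones(len(P))]; x=np.linalg.lstsq(A,(P**2).sum(1),rcond=None)[0]
print('centre',x[:2],'r',np.sqrt(x[2]+x[0]**2+x[1]**2), 'ang',np.degrees(np.arctan2(*(P-x[:2]).T[::-1])))
for n,f,R in(('top',T,(345,165,435,285)),('side',S,(205,260,350,335))):
    h=cv2.cvtColor(f['color'],cv2.COLOR_RGB2HSV)
    for p in((270,203),(281,203),(390,220),(380,187),(384,183),(408,258)) if n=='top' else((299,197),(270,300),(318,280),(234,300)): print(n,p,h[p[1],p[0]])
# zoomed crops
a=cv2.resize(T['color'][150:285,235:435],None,fx=4,fy=4,interpolation=cv2.INTER_CUBIC)
cv2.imwrite('pics/tz.png',a[:,:,::-1])
E
```

```text
top [(array([277.5, 164.4]), np.int32(51), array([663.8,  21.7,  67. ])), (array([316.5, 219.7]), np.int32(53), array([510.7, -78.7,  67. ])), (array([248.6, 225.8]), np.int32(54), array([499.5, 103.3,  67. ]))]
side [(array([278.7, 197.1]), np.int32(29), array([501.1, 105.8,  67. ])), (array([334.1, 211.9]), np.int32(41), array([665.1,  21.8,  67. ])), (array([260.6, 226.2]), np.int32(9), array([452.9, -51.4,  67. ])), (array([282.4, 232.4]), np.int32(45), array([513.7, -79.9,  67. ]))]
centre [558.29218921  15.57932327] r 105.63766387682978 ang [   3.32553413 -116.77996404  123.82099838]
top (270, 203) [ 21  13 247]
top (281, 203) [ 26  23 254]
top (390, 220) [ 24  67 250]
top (380, 187) [ 19  72 110]
top (384, 183) [ 27  20 254]
top (408, 258) [ 21  69 222]
side (299, 197) [ 24  81 247]
side (270, 300) [ 24  94 247]
side (318, 280) [ 19  94 120]
side (234, 300) [21 71 25]
```

View pics/tz.png

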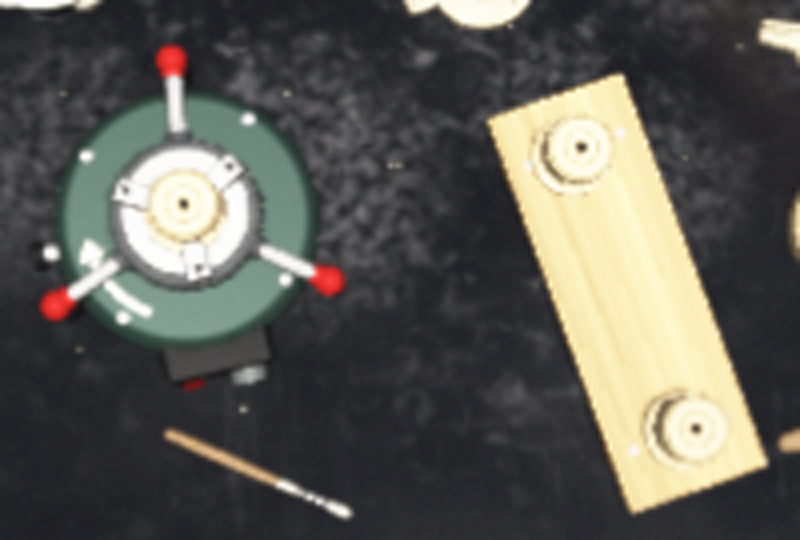

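Run:
```python
from h import *
T,S=grab('top'),grab('side')
z=lambda L:[(235+(x+.5)/4-.5,150+(y+.5)/4-.5) for x,y in L]
c=plane(T,z([(488,121),(622,74),(767,464),(633,513)]),19); print('corners',c.round(1),'mid',c.mean(0).round(1))
print([np.linalg.norm(c[i]-c[(i+1)%4]).round(1) for i in range(4)])
d=c[0]+c[1]-c[2]-c[3]; print('long axis deg',np.degrees(np.arctan2(d[1],d[0])))
q=plane(T,z([(580,147),(696,429)]),61); print('holes',q.round(1),q.mean(0).round(1)); print('cast',plane(T,z([(183,204)]),128).round(1))
g=cv2.cvtColor(S['color'],cv2.COLOR_RGB2HSV)
# board in side
m=(g[...,0]>15)&(g[...,0]<32)&(g[...,1]>40)&(g[...,2]>180)
for b in blobs(m,200):
    if 200<b[0][0]<350 and 270<b[0][1]<330:
        r=cv2.convexHull(np.argwhere(b[2])[:,::-1].astype(np.int32))[:,0]; print('side hull',r.tolist())
cv2.imwrite('pics/sz.png',cv2.resize(S['color'][185:335,205:355],None,fx=4,fy=4,interpolation=cv2.INTER_CUBIC)[:,:,::-1])
```

```text
corners [[ 623.1 -197.3   19. ]
 [ 653.8 -292.9   19. ]
 [ 378.8 -380.5   19. ]
 [ 348.2 -286.    19. ]] mid [ 501.  -289.2   19. ]
[np.float64(100.4), np.float64(288.6), np.float64(99.3), np.float64(288.9)]
long axis deg 17.772404159200903
holes [[ 596.8 -253.    61. ]
 [ 404.4 -322.2   61. ]] [ 500.6 -287.6   61. ]
cast [[557.4  15.4 128. ]]
side hull [[343, 303], [342, 304], [339, 305], [307, 313], [278, 320], [261, 324], [222, 333], [221, 333], [220, 332], [219, 330], [218, 327], [214, 308], [213, 303], [213, 302], [215, 300], [228, 295], [231, 294], [317, 273], [318, 273], [322, 274], [327, 276], [337, 292], [341, 299]]
```

View pics/sz.png

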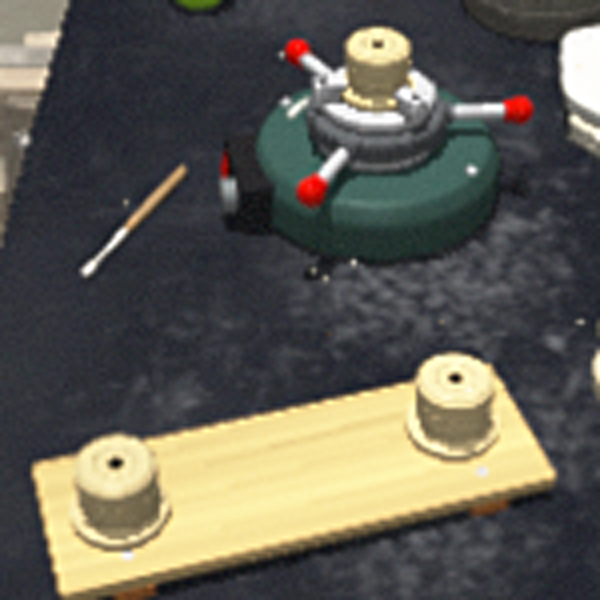

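Call:
arm_command(plan="0 0 0 0.3 -0.33 0 0; 0 0 0 0.6 -0.66 0 0; 0 0 0 0.65 -1 0 0; 0 0 0 0.65 -1 0 0")

```text
time: 0.7
position: [315.5, 406.9, 231.2]
eef_rot: [-3.141, 0.001, 2.77]
force: [0.8, 0.0, 0.7]
finger_gap: 28.0
finger_force: 0.0
```

The side close-up matches the top view: the casting's hole is at crop (377,44), and the jaws are closed over the flange. I take the spindle at (559,16) and the middle of the gap at (501,-289), and I'll sweep the left spoke (124°) clockwise.

Call:
arm_command(plan="0 0 0 0.16 -0.28 0 0; 0 0 0 0.32 -0.56 0 0; 0 0 0 0.48 -0.84 0 0; 0 0 0 0.57 -1 0 0")

```text
time: 1.1
position: [401.0, 256.6, 231.5]
eef_rot: [-3.141, 0.001, 2.769]
force: [0.1, -0.1, -0.0]
finger_gap: -0.1
finger_force: 0.0
```

Call:
arm_command(plan="0 0 0 0.16 -0.28 -0.1 0; 0 0 0 0.32 -0.56 -0.2 0; 0 0 0 0.4 -0.84 -0.4 0; 0 0 0 0.4 -1 -0.5 0;0 0 0 0.4 -1 -0.5 0")

```text
time: 1.6
position: [458.8, 106.2, 152.9]
eef_rot: [-3.138, -0.004, 2.767]
force: [-0.8, 0.8, 0.2]
finger_gap: -0.2
finger_force: 0.0
```

Call:
arm_command(plan="0 0 0 0.11 -0.18 0 0; 0 0 0 0.22 -0.36 0 0; 0 0 0 0.22 -0.36 -0.2 0; 0 0 0 0.22 -0.36 -0.2 0")

```text
time: 2.0
position: [491.4, 55.5, 123.2]
eef_rot: [-3.14, -0.005, 2.771]
force: [-0.6, -0.0, -1.1]
finger_gap: 0.0
finger_force: 0.0
```

Run:
```python
from h import *
T=grab('top');S=grab('side')
print(sensors.get_state()['position'])
a=cv2.resize(T['color'][150:250,225:345],(480,400),interpolation=cv2.INTER_CUBIC)
b=cv2.resize(S['color'][150:250,240:345],(320,400)[::1] if 0 else (420,400),interpolation=cv2.INTER_CUBIC)
cv2.imwrite('pics/c.png',np.hstack([a[:,:380],b])[:,:,::-1])
```

```text
[492.43615632  56.19282249 126.4656117 ]
```

View pics/c.png

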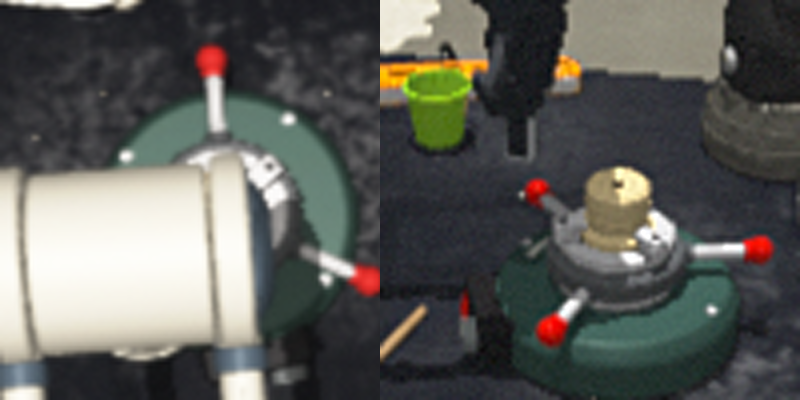

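The fingers (side crop, 520,155) hang behind and left of the left spoke (ball 537,190), clear of it and beside the casting. Next I descend.

Call:
arm_command(plan="0 0 0 0 -0.02 -0.2 0; 0 0 0 0 -0.02 -0.35 0; 0 0 0 0 -0.02 -0.46 0; 0 0 0 0 -0.02 -0.46 0")

```text
time: 2.5
position: [491.8, 53.4, 56.3]
eef_rot: [-3.141, -0.003, 2.773]
force: [-0.0, 0.6, 0.1]
finger_gap: -0.3
finger_force: 0.0
```

```bash
cat > arc.py <<'E'
import sys; from h import *
# rows along the circle from the standing pose
p=np.mean([sensors.get_state()['position'] for _ in range(3)],0); c=np.array([559,16]); v=p[:2]-c
t=np.degrees(np.arctan2(v[1],v[0])); print(p.round(1),'ang',t.round(1),'r',np.linalg.norm(v).round(1))
for s in map(float,sys.argv[1:]):
    a=np.radians(s); q=c+76*np.array([np.cos(a),np.sin(a)]); print(s,((q-p[:2])/150).round(2))
E
python3 arc.py 135 120 105 90 75 60
```

```text
[491.8  53.4  56.3] ang 150.9 r 76.9
135.0 [0.09 0.11]
120.0 [0.19 0.19]
105.0 [0.32 0.24]
90.0 [0.45 0.26]
75.0 [0.58 0.24]
60.0 [0.7  0.19]
```

Call:
arm_command(plan="0 0 0 0.05 0.06 0 0; 0 0 0 0.09 0.11 0 0; 0 0 0 0.14 0.155 0 0; 0 0 0 0.19 0.19 0 0; 0 0 0 0.25 0.22 0 0")

```text
time: 3.0
position: [531.1, 85.9, 58.3]
eef_rot: [-3.141, 0.0, 2.772]
force: [-4.1, -3.4, 0.7]
finger_gap: -0.5
finger_force: 2.1
```

```bash
python3 arc.py 100 88 76 64 52; python3 -c "
from h import *
print(sensors.get_state()['force']); print([(b[0].round(0),b[1]) for b in blobs(red(grab('side'))) if 240<b[0][0]<345 and 185<b[0][1]<245])"
```

```text
[531.1  85.9  58.3] ang 111.8 r 75.2
100.0 [0.1  0.03]
88.0 [0.2  0.04]
76.0 [0.31 0.03]
64.0 [ 0.41 -0.01]
52.0 [ 0.5  -0.07]
[-4.08843894 -3.35680063  0.71571539]
[(array([333., 220.]), np.int32(46)), (array([270., 226.]), np.int32(50)), (array([261., 226.]), np.int32(9))]
```

Call:
arm_command(plan="0 0 0 0.1 0.03 0 0; 0 0 0 0.2 0.04 0 0; 0 0 0 0.31 0.03 0 0; 0 0 0 0.41 -0.01 0 0; 0 0 0 0.5 -0.07 0 0")

```text
time: 3.55
position: [605.4, 76.4, 57.4]
eef_rot: [3.141, -0.003, 2.773]
force: [-5.0, 1.1, 2.0]
finger_gap: -0.2
finger_force: 2.4
```

```bash
python3 arc.py 40 28 16 4 -8; python3 -c "
from h import *
f=grab('side');print([(b[0].round(0),b[1],plane(f,[b[0]],70)[0].round(0)) for b in blobs(red(f)) if 240<b[0][0]<345 and 185<b[0][1]<245])"
```

```text
[605.4  76.4  57.4] ang 52.5 r 76.2
40.0 [ 0.08 -0.08]
28.0 [ 0.14 -0.16]
16.0 [ 0.18 -0.26]
4.0 [ 0.2  -0.37]
-8.0 [ 0.19 -0.47]
[(array([324., 200.]), np.int32(29), array([639.,  84.,  70.])), (array([265., 207.]), np.int32(37), array([460.,  44.,  70.])), (array([261., 227.]), np.int32(9), array([454., -58.,  70.])), (array([308., 234.]), np.int32(45), array([583., -89.,  70.]))]
```

Call:
arm_command(plan="0 0 0 0.08 -0.08 0 0; 0 0 0 0.14 -0.16 0 0; 0 0 0 0.18 -0.26 0 0; 0 0 0 0.2 -0.37 0 0; 0 0 0 0.19 -0.47 0 0")

```text
time: 4.1
position: [634.6, 6.1, 58.0]
eef_rot: [3.138, 0.0, 2.773]
force: [-0.9, 5.2, 1.1]
finger_gap: -0.3
finger_force: 2.4
```

```bash
python3 arc.py -20 -32 -44 -55 -65
```

```text
[634.6   6.1  58. ] ang -7.5 r 76.3
-20.0 [-0.03 -0.11]
-32.0 [-0.07 -0.2 ]
-44.0 [-0.14 -0.29]
-55.0 [-0.21 -0.35]
-65.0 [-0.29 -0.39]
```

Call:
arm_command(plan="0 0 0 -0.03 -0.11 0 0; 0 0 0 -0.07 -0.2 0 0; 0 0 0 -0.14 -0.29 0 0; 0 0 0 -0.21 -0.35 0 0; 0 0 0 -0.29 -0.39 0 0")

```text
time: 4.6
position: [591.0, -53.6, 57.9]
eef_rot: [3.139, 0.003, 2.772]
force: [5.1, 3.8, -0.9]
finger_gap: -0.1
finger_force: 2.7
```

```bash
python3 arc.py -70 -75; python3 -c "
from h import *
for n in ('side','top'):
  f=grab(n)
  for b in blobs(red(f)):
    p=plane(f,[b[0]],71)[0]; v=p[:2]-[559,16]; r=np.hypot(*v)
    if r<130: print(n,b[1],p.round(0),'r',r.round(0),'ang',np.degrees(np.arctan2(v[1],v[0])).round(1))"
```

```text
[591.  -53.6  57.9] ang -65.3 r 76.6
-70.0 [-0.04 -0.01]
-75.0 [-0.08 -0.03]
side 31 [641.  88.  71.] r 109.0 ang 41.5
side 35 [460.  50.  71.] r 105.0 ang 160.9
side 10 [454. -58.  71.] r 129.0 ang -144.8
side 44 [582. -87.  71.] r 105.0 ang -77.5
top 50 [639.  83.  71.] r 105.0 ang 39.9
top 46 [460.  52.  71.] r 106.0 ang 159.9
```

The spokes now stand at about -79°, so the ring has turned 3.54 rad or more and is open. I back off and rise.

Call:
arm_command(plan="0 0 0 0.08 0.04 0 0; 0 0 0 0.08 0.04 0.25 0; 0 0 0 0.08 0.04 0.5 0.5; 0 0 0 0.08 0.04 0.8 1; 0 0 0 0.08 0.04 0.8 1")

```text
time: 5.2
position: [605.2, -48.4, 186.1]
eef_rot: [3.139, 0.013, 2.772]
force: [0.2, 0.1, 0.7]
finger_gap: 43.2
finger_force: 0.0
```

```bash
python3 -c "
from h import *
S=grab('side');T=grab('top')
print('pos',sensors.get_state()['position'])
h=cv2.cvtColor(S['color'],cv2.COLOR_RGB2HSV)
m=(h[...,0]>15)&(h[...,0]<32)&(h[...,1]>50)&(h[...,2]>60)
for b in blobs(m,60):
    if 280<b[0][0]<320 and 180<b[0][1]<225:
        ys,xs=np.where(b[2]); print(b[0],b[1],xs.min(),xs.max(),ys.min(),ys.max(),plane(S,[((xs.min()+xs.max())/2,b[0][1])],108))
print(plane(S,[(299.15,195.9)],128))
cv2.imwrite('pics/d.png',np.hstack([cv2.resize(S['color'][170:245,250:350],(400,300),interpolation=2),cv2.resize(T['color'][155:255,235:335],(300,300),interpolation=2)])[:,:,::-1])"
```

```text
pos [603.24822372 -48.12619309 179.17675129]
[298.71212121 201.85757576] 330 289 308 191 212 [[559.15420781  11.19792543 108.        ]]
[[560.55548949  10.82959425 128.        ]]
```

View pics/d.png

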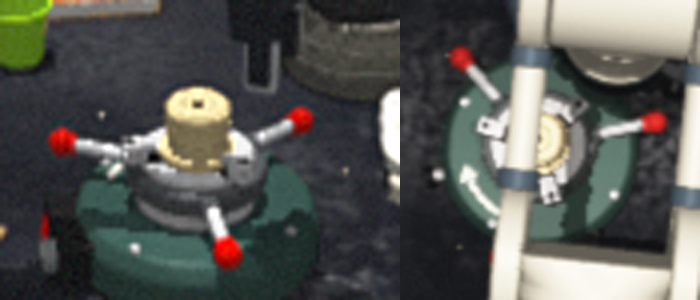

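The casting still stands in the chuck (side crop 197,130), and the jaws are clear of the flange. I move over it with the gripper open.

Call:
arm_command(plan="0 0 0 -0.15 0.21 0 1; 0 0 0 -0.29 0.42 0 1; 0 0 0 -0.29 0.42 0 1; 0 0 0 -0.29 0.42 -0.15 1; 0 0 0 -0.29 0.42 -0.15 1")

```text
time: 5.8
position: [557.1, 14.9, 150.1]
eef_rot: [-3.139, -0.007, 2.772]
force: [0.1, -0.8, -1.0]
finger_gap: 85.3
finger_force: 0.0
```

```bash
python3 -c "
from h import *
S=grab('side');s=sensors.get_state();print(s['position'],s['finger_gap'])
cv2.imwrite('pics/e.png',cv2.resize(S['color'][140:240,240:360],(720,600),interpolation=2)[:,:,::-1])"
```

```text
[557.59953451  14.66408542 151.64612438] 85.56386651463674
```

View pics/e.png

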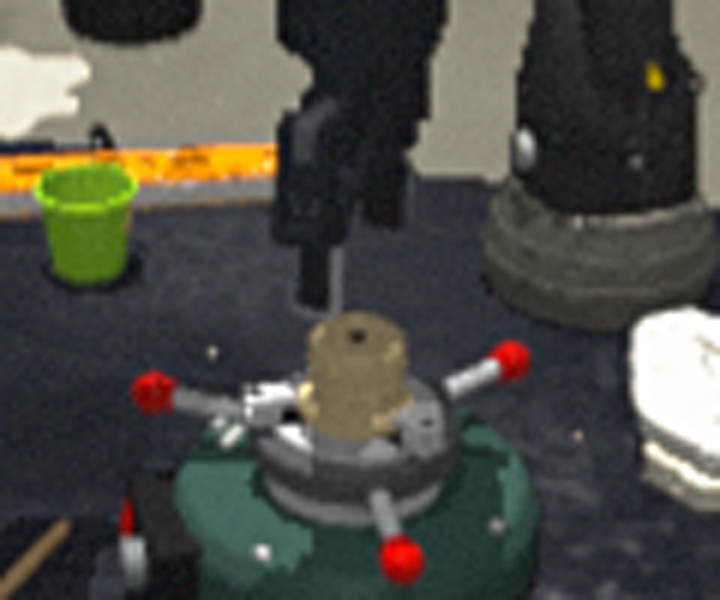

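The open fingers straddle the casting (near tip 318,305; far 387,222; hole 357,336). I descend and grip.

Call:
arm_command(plan="0 0 0 0.005 0.003 -0.15 1; 0 0 0 0.005 0.003 -0.315 1; 0 0 0 0.005 0.003 -0.315 1; 0 0 0 0.005 0.003 -0.315 0.4; 0 0 0 0.005 0.003 -0.315 0", grip_force=40)

```text
time: 6.35
position: [560.5, 15.1, 109.3]
eef_rot: [3.141, 0.002, 2.771]
force: [0.6, 1.2, 0.5]
finger_gap: 59.1
finger_force: 0.0
```

Call:
arm_command(plan="0 0 0 0 0 0 0; 0 0 0 0 0 0 0; 0 0 0 0 0 0 0; 0 0 0 0 0 0 0")

```text
time: 6.75
position: [560.7, 15.3, 109.8]
eef_rot: [3.141, 0.004, 2.772]
force: [-0.1, -0.3, 6.6]
finger_gap: 44.9
finger_force: 41.5
```

The grip is 6 mm higher than intended, so I regrip lower.

Call:
arm_command(plan="0 0 0 0 0 0 0.8; 0 0 0 0 0 0 0.8; 0 0 0 -0.007 0 -0.02 0.8; 0 0 0 -0.007 0 -0.045 0.8; 0 0 0 -0.007 0 -0.045 0.8")

```text
time: 7.25
position: [557.9, 15.4, 99.5]
eef_rot: [-3.141, -0.002, 2.772]
force: [-0.8, -0.5, 0.3]
finger_gap: 68.5
finger_force: 0.0
```

Call:
arm_command(plan="0 0 0 0 0 0 0; 0 0 0 0 0 0 0; 0 0 0 0 0 0 0; 0 0 0 0 0 0 0; 0 0 0 0 0 0 0")

```text
time: 7.75
position: [558.7, 15.4, 100.9]
eef_rot: [3.142, 0.0, 2.772]
force: [0.6, -0.7, 0.8]
finger_gap: 44.9
finger_force: 41.1
```

```bash
python3 -c "
from h import *
s=sensors.get_state();print(s['position'],s['finger_gap'],s['force'],s['finger_force'])"
```

```text
[558.65751847  15.39228254 100.86949437] 44.85642523420718 [ 0.61230881 -0.66939554  0.76951819] 41.11145317554474
```

Call:
arm_command(plan="0 0 0 0 0 0.06 0; 0 0 0 0 0 0.16 0; 0 0 0 0 0 0.32 0; 0 0 0 0 0 0.5 0; 0 0 0 0 0 0.6 0")

```text
time: 8.25
position: [559.4, 15.4, 194.9]
eef_rot: [3.14, 0.004, 2.772]
force: [0.4, 0.1, -0.9]
finger_gap: 44.9
finger_force: 41.1
```

```bash
python3 -c "
from h import *
S=grab('side');s=sensors.get_state();print(s['position'],s['finger_gap'],s['force'],s['finger_force'])
T=S['color'];cv2.imwrite('pics/f.png',cv2.resize(T[130:330,205:365],(480,600),interpolation=2)[:,:,::-1])"
```

```text
[560.0322835   15.36320515 196.94390869] 44.38210767024872 [0.20206893 0.67608218 1.16612506] 41.10095679759979
```

View pics/f.png

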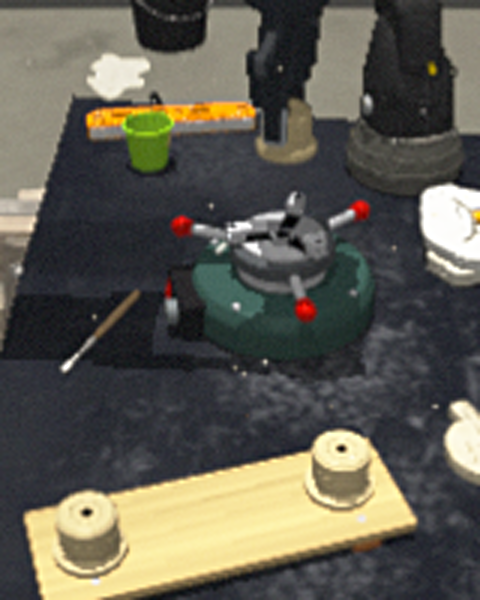

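The casting hangs upright in the fingers (285,135), above the empty open chuck. I carry it to the board.

Call:
arm_command(plan="0 0 0 -0.03 -0.15 0 0; 0 0 0 -0.07 -0.38 0 0; 0 0 0 -0.12 -0.63 0 0; 0 0 0 -0.16 -0.86 0 0; 0 0 0 -0.19 -1 0 0")

```text
time: 8.8
position: [529.3, -136.8, 190.3]
eef_rot: [-3.141, -0.001, 2.77]
force: [0.2, 0.1, -0.4]
finger_gap: 45.1
finger_force: 41.2
```

Call:
arm_command(plan="0 0 0 -0.04 -0.25 0 0; 0 0 0 -0.1 -0.5 0 0; 0 0 0 -0.15 -0.8 -0.1 0; 0 0 0 -0.2 -1 -0.25 0; 0 0 0 -0.2 -1 -0.4 0")

```text
time: 9.3
position: [498.6, -288.5, 129.6]
eef_rot: [-3.14, -0.0, 2.767]
force: [-1.3, -0.0, -0.2]
finger_gap: 44.9
finger_force: 41.2
```

```bash
python3 -c "
from h import *
for _ in range(2):
  S=grab('side');s=sensors.get_state();print(s['position'],s['finger_gap'],s['finger_force'],s['force'])
h=cv2.cvtColor(S['color'],cv2.COLOR_RGB2HSV)
cv2.imwrite('pics/g.png',cv2.resize(S['color'][200:340,200:360],(640,560),interpolation=2)[:,:,::-1])"
```

```text
[ 497.56177351 -285.64273443  124.48450087] 44.81114950831025 41.24654531478882 [-0.18652972  1.02184006 -5.30718198]
[ 497.82633697 -284.40554861  125.98503634] 44.830480763643436 41.237239837646484 [ 0.88167164  0.32693306 -1.74588243]
```

View pics/g.png

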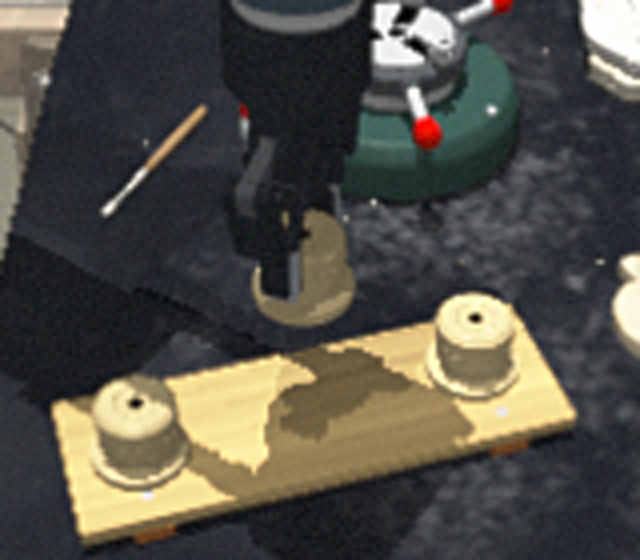

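The casting is held upright above the gap. I trim the position and descend in stages.

Call:
arm_command(plan="0 0 0 0.01 -0.02 -0.15 0; 0 0 0 0.02 -0.03 -0.35 0; 0 0 0 0.02 -0.03 -0.5 0; 0 0 0 0.02 -0.03 -0.54 0; 0 0 0 0.02 -0.03 -0.54 0")

```text
time: 9.9
position: [503.1, -288.3, 49.7]
eef_rot: [3.141, -0.001, 2.773]
force: [0.4, -0.3, -0.2]
finger_gap: 45.1
finger_force: 41.2
```

```bash
python3 -c "
from h import *
for _ in range(3):
  S=grab('side');s=sensors.get_state();print(s['position'],s['finger_gap'],s['finger_force'],s['force'])
"
```

```text
[ 503.68363159 -288.88683364   51.07679903] 44.86293037356242 41.2371289730072 [ 0.48892528 -0.21102685 -1.10589138]
[ 504.04293054 -289.25509879   51.86274738] 44.68064613420918 41.23746871948242 [-0.45409357  0.07946469 -0.79402925]
[ 504.17686227 -289.46511517   52.14612843] 44.90709589145233 41.23839318752289 [ 0.49560065  0.73386812 -0.45973169]
```

Call:
arm_command(plan="0 0 0 -0.02 0 -0.05 0; 0 0 0 -0.02 0 -0.09 0; 0 0 0 -0.02 0 -0.1 0; 0 0 0 -0.02 0 -0.1 0;0 0 0 -0.02 0 -0.1 0")

```text
time: 10.55
position: [500.1, -289.1, 34.7]
eef_rot: [3.142, -0.0, 2.772]
force: [-0.3, -0.2, -0.6]
finger_gap: 44.6
finger_force: 41.3
```

Call:
arm_command(plan="0 0 0 0 0 -0.007 0; 0 0 0 0 0 -0.007 0; 0 0 0 0 0 -0.014 0; 0 0 0 0 0 -0.014 0")

```text
time: 10.95
position: [500.3, -289.2, 33.9]
eef_rot: [-3.141, 0.001, 2.772]
force: [-2.0, 0.4, 5.1]
finger_gap: 44.7
finger_force: 41.8
```

The casting has touched down (5 N). I release and retreat.

Call:
arm_command(plan="0 0 0 0 0 0 0.6; 0 0 0 0 0 0 0.8; 0 0 0 0 0 0 0.8; 0 0 0 0 0 0.05 0.8; 0 0 0 0 0 0.15 0.8")

```text
time: 11.45
position: [499.3, -288.6, 54.4]
eef_rot: [3.141, -0.003, 2.772]
force: [0.5, 0.9, 0.1]
finger_gap: 67.9
finger_force: 0.0
```

Call:
arm_command(plan="0 0 0 0 0 0.2 0.8; 0 0 0 0 0 0.5 0.8; 0 0 0 0 0 0.8 0.8; 0 0 0 0 0 1 0.8; 0 0 0 0 0 1 0.8")

```text
time: 11.95
position: [501.8, -290.2, 213.8]
eef_rot: [-3.139, 0.012, 2.772]
force: [-0.4, 0.6, -0.0]
finger_gap: 68.2
finger_force: 0.0
```

Call:
arm_command(plan="0 0 0 -0.3 -0.2 0.1 0.8; 0 0 0 -0.5 -0.4 0.2 0.8; 0 0 0 -0.6 -0.6 0.2 0.8; 0 0 0 -0.6 -0.6 0.2 0.8; 0 0 0 -0.6 -0.6 0.2 0.8")

```text
time: 12.45
position: [409.6, -379.4, 235.2]
eef_rot: [3.141, -0.0, 2.77]
force: [0.1, 0.8, 1.0]
finger_gap: 68.5
finger_force: 0.0
```

```bash
python3 -c "
from h import *
S=grab('side');T=grab('top');s=sensors.get_state();print(s['position'],s['finger_gap'],s['force'],s['time'])
cv2.imwrite('pics/i.png',np.hstack([cv2.resize(S['color'][180:340,190:370],(450,400),interpolation=2),cv2.resize(T['color'][155:295,235:445],(350,400),interpolation=2)])[:,:,::-1])
f=S
for b in blobs(red(f)):
    p=plane(f,[b[0]],71)[0]; v=p[:2]-[559,16]
    if np.hypot(*v)<130: print(p.round(0),np.degrees(np.arctan2(v[1],v[0])).round(1))"
```

```text
[ 410.46468413 -378.33756613  234.9659585 ] 68.55252611406628 [-0.5666418  -0.84082698 -0.13701938] 12.55
[643.  85.  71.] 39.5
[460.  54.  71.] 158.9
[453. -57.  71.] -145.3
[578. -87.  71.] -79.6
```

View pics/i.png

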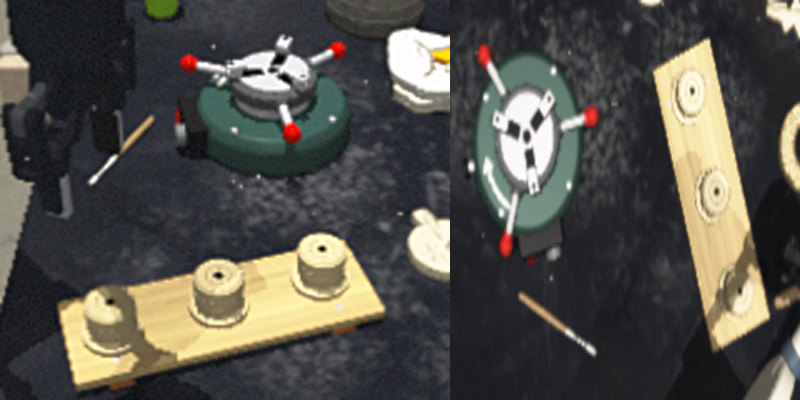

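The casting stands upright in the middle of the board (side 218,285; top 715,192), the chuck is open, and the finished castings have not moved. I hand the job in.

```bash
python3 -c "
from h import *
print(manip.finish_job())"
```

```text
the job is handed in; nothing more can be done
None
```

The chuck is open (ring turned about 3.5 rad clockwise), the casting stands upright in the middle of the gap on the board, the finished castings look undisturbed and the arm never came near the cup; I handed the job in at 12.6 s, and it returned no verdict.

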